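# Set the desk timer at the beading desk

### The arm

A 7-joint arm with a two-finger parallel gripper is mounted at the origin on the work surface. World frame = base frame: x ahead of the robot, y to its left, z up, the work surface at z = 0. Lengths are in mm, angles in rad, forces in N, time in s.
With the tool pointing down it reaches from about 425 to 875 mm from the base axis. Payload 9.9 kg.
Tool frame: the origin (TCP) lies midway between the tips of the shut fingers; the grasp point (between the pads) lies 19 mm behind it; z points along the fingers, y is the line along which they close (so a half turn about z gives the same grasp; the last joint's range is limited). The gripper opens to 85 mm and grips with 20 to 120 N. Pads are 22 mm wide; open, the fingers measure 114 mm over their backs; the gripper's body (76 mm by 85 mm) begins 54 mm behind the grasp point. The pads swing forward as they close: fully open they stand 13 mm farther back than shut.
Start: joints at [1.173, 0.576, 0.025, 1.437, -0.015, 1.129, -0.057], TCP at [208.36, -642.04, 231.289] pointing down, gripper open.
Joint ranges: [-2.76, 2.76], [-0.34, 2.15], [-1.52, 1.57], [0.19, 2.46], [-1.09, 4.23], [0.17, 1.99], [-2.82, 2.82]. Speed limits (rad/s): [2.22, 2.22, 3.01, 3.01, 3.14, 3.14, 3.14].

### API

Orientations are given as [roll, pitch, yaw] about the fixed x, y, z axes, in that order (R = Rz(yaw) Ry(pitch) Rx(roll)).
In Python, from bench import sensors, read_camera, manip gives the robot as it stands.
- The arm moves only by the tool step_arm, never from a script. Its argument "commands" is a list of rows, each an object of numbers: "tx", "ty", "tz": the shift along the world's x, y, z in cm; "yaw": the turn about the world's z in rad; "gripper": the closure, from 0 (fully open) to 1 (shut). In form: [{"tx": .., "ty": .., "tz": .., "yaw": .., "gripper": ..}, ...]. A call has exactly 5 rows; each row shifts and turns the commanded pose from where the row before left it; what a row does not reach is not made up. A row lasts 1/10 s, in which the tool goes at most 50 mm and 8.59 degrees, less where a joint would pass 70% of its speed; a pose out of reach is approached as far as the arm can. A call is refused whole if a number of a shift passes 5 or a number of a turn 0.15, either way. A call with a gripper value outside its range is refused whole. The fingers move at their own pace and stop on an object; the grip force is fixed at half the most. Time passes only in rows, so rows that do not move let the fingers close, or fill a call up. It gives the time, the measured TCP pose, the force, the opening and the grip force at its end, in the units of the state.
- sensors.observe(): the state, without advancing time (a new reading comes with each control period).
- read_camera(name): name is "scene" or "side" or "wrist"; returns a dict with "img" (400x640x3 uint8, blue, green, red), "fx", "fy", "cx", "cy" (pixels), "camera_from_world" (4x4, takes a point from world to camera coordinates). Camera axes: x right, y down, z forward; pixel columns grow to the right and rows downward; lengths in mm; the calibration is good to about 2 mm. A picture is of the moment at which its call begins. There is no depth.
- manip.sign_off(): hands the job in; it is judged then, once.
The state is a dict: "time_s": time; "joints": joint angles; "qvel": joint speeds; "effort": joint torques, N m; "ee_pos": TCP position; "tool_rot": TCP orientation; "ft_force": force on the tool from outside, world axes, zero at the start; "wrist_torque": the same for the moment, N m; "gripper_width": finger opening in mm; "finger_force": force on a finger pad.
Only numpy, scipy, OpenCV 4.12 (cv2) and the standard library are available. Lean on these libraries where they do the work, as an engineer would, in place of code of your own. Each camera call takes 0.05 s, during which the arm holds its last target. There are 200 camera calls.

### The job

The pearls have just been glued, so set the square desk timer: turn its dial clockwise until the pointer on the dial lines up with the raised black bar on the corner of its casing. The timer is light and its dial stiff, so press down on it while you turn: the timer must stay standing where it is without swinging round. Leave the round timer alone.

Things in the scene. Friction and masses are not known exactly. Their poses are not given: they have to be found in the camera images.
- timer_dial (a joint): Square timer's dial angle, rad, relative to its casing; grows clockwise seen from above. At 1.571 the pointer meets the casing's black bar (starts 0.15 to 0.75; end stop 3.1). It stays where left. Turning takes 0.25 N m, more than the loose 0.22 kg timer resists by its weight: unpressed, the whole timer spins along; 15 to 20 N of downward push through the dial holds it.
- timer_grip (a point): Middle of the grip bar on the square timer's dial axis, 76 mm above the desk. Timer: white box 100 x 100 x 44 mm, on top a grey dial disc (64 mm diameter, face at 54 mm), on it a white bar 48 long, 14 thick, 32 high (top at 86 mm), turning with it. x: along the bar to the pointer end (black line on the bar, black tick on the disc); y: across the 14 mm; z up.
- timer_mark (a point): Raised black bar (14 x 5 mm) on one top corner of the square timer's casing, to which the pointer is turned. Fixed to the casing, 52 mm from the dial's axis, 47 mm above the desk. Axes are the casing's: z up; the bar lies from the dial's axis in the direction halfway between -x and +y.
- round_pointer (a point): Pointer tip on the dial of the other timer, to be left alone: 30 mm from that dial's axis, 54 mm above the desk. That timer is loose, white and round (100 mm diameter, 44 mm high) with the same grey dial and white bar, but no black bar on its casing. x points outwards from the dial's axis, z up.
Mind the look-alikes: they are no part of the job. What is shaped like the part that bears timer_dial but orange or yellow is not meant.

How it is judged:
By the outcome, as a careful person would: the job done as asked, in the order asked, and still so for the second after the job is handed in, with the robot touching nothing.
It also fails if it takes over 29 s, if anything falls off the work surface, if the arm or the gripper's body presses on something with over 40 N, if the wrist force passes 120 N, or if a joint passes its speed limit or range.

## Working session

There is one attempt and no reset: what is moved stays moved. The work goes in short steps, Python scripts to look and compute and a tool call to move; the robot and the scene stay as the last step left them, time stands still between calls to the robot, and variables do not carry over. Pictures are saved under pics/ and viewed, at most 10 in all, crops included, and the job is handed in when it is done.

Besides the shell and the picture viewer there is one more tool, called after "Call:" in YAML: its name, and indented under it one key for each argument. step_arm: Moves the arm, as the interface text tells. Its arguments: {"type":"object","properties":{"commands":{"type":"array","items":{"type":"object","properties":{"tx":{"type":"number"},"ty":{"type":"number"},"tz":{"type":"number"},"yaw":{"type":"number"},"gripper":{"type":"number"}}}}},"required":["commands"]}

```bash
mkdir -p pics
python3 - <<'E'
from bench import sensors, read_camera
import cv2,numpy as np
o=sensors.observe();print(o)
a=[]
for n in("scene","side"):
    c=read_camera(n);cv2.imwrite(f"pics/{n}.png",c["img"]);print(n,c["fx"],c["cx"],c["cy"],np.round(c["camera_from_world"],3).tolist())
E
```

```text
{'time_s': 0.0, 'joints': array([ 1.17319765,  0.57653437,  0.02482747,  1.43787409, -0.01501849,
        1.12904873, -0.05649618]), 'qvel': array([ 0.00095415,  0.00185127, -0.00254626, -0.00084287,  0.00011208,
        0.00084726, -0.00016888]), 'effort': array([ 1.44913207e-03, -7.65761733e+01,  2.25023456e+00, -2.85962033e+01,
        1.52090873e-02,  1.25515769e-02, -7.40701751e-06]), 'ee_pos': array([ 208.23541747, -641.59977628,  230.45275653]), 'tool_rot': array([-3.13991330e+00,  6.20377209e-05,  3.13843129e-01]), 'ft_force': array([ 0.54958852,  0.18484714, -0.33692361]), 'wrist_torque': array([ 0.02618444, -0.06044877,  0.01737724]), 'finger_force': 0.0, 'gripper_width': 85.46271709589239}
scene 407.5194143816274 314.3028083447354 208.55469453149112 [[0.45, 0.893, -0.014, -284.583], [0.467, -0.249, -0.848, -139.046], [-0.761, 0.375, -0.529, 1477.122], [0.0, 0.0, 0.0, 1.0]]
side 381.3155876644352 318.86521296130246 197.34766083313835 [[0.965, -0.261, 0.008, -441.042], [-0.191, -0.729, -0.658, 208.436], [0.177, 0.634, -0.753, 937.807], [0.0, 0.0, 0.0, 1.0]]
```

View pics/scene.png

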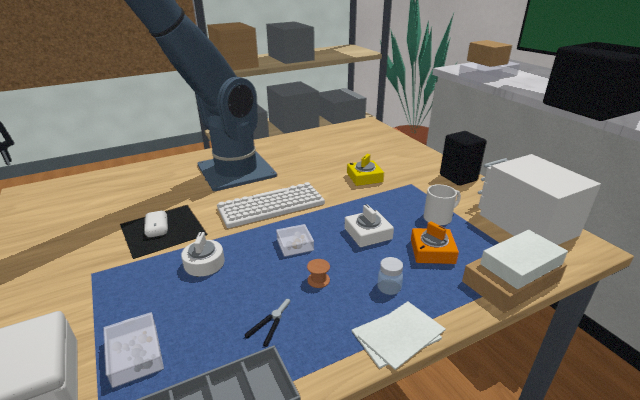

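View pics/side.png

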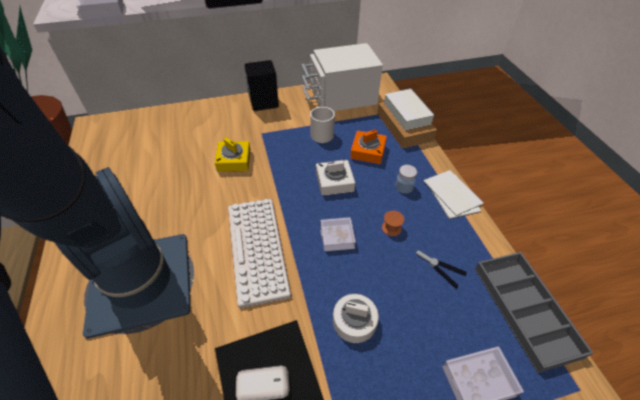

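The white square timer is at about (369,228) in the scene view and (336,178) in the side view, with its bar near (371,215) and (335,168). The round timer is at (203,255) and (356,318).

```bash
cat > h.py <<'E'
import numpy as np
def ray(c,u,v,z):
    T=np.array(c["camera_from_world"]);R=T[:3,:3];o=-R.T@T[:3,3]
    d=R.T@np.array([(u-c["cx"])/c["fx"],(v-c["cy"])/c["fy"],1])
    return o+d*(z-o[2])/d[2]
def proj(c,p):
    q=np.array(c["camera_from_world"])@np.append(p,1);return c["fx"]*q[0]/q[2]+c["cx"],c["fy"]*q[1]/q[2]+c["cy"]
E
python3 - <<'E'
from bench import read_camera
import cv2,numpy as np
from h import *
out=[]
for n,uv,b in(("scene",(371,216),(335,195,405,255)),("side",(335,168),(305,150,365,205))):
    c=read_camera(n);print(n,ray(c,*uv,76).round(1), "round",ray(c,*((201,244) if n=="scene" else (356,310)),76).round(1))
    x0,y0,x1,y1=b
    out.append(cv2.resize(c["img"][y0:y1,x0:x1],(400,360),interpolation=cv2.INTER_CUBIC))
cv2.imwrite("pics/crop.png",np.hstack(out))
E
```

```text
scene [580.6 193.7  76. ] round [ 493.5 -232.    76. ]
side [555.  187.8  76. ] round [ 474.3 -237.2   76. ]
```

View pics/crop.png

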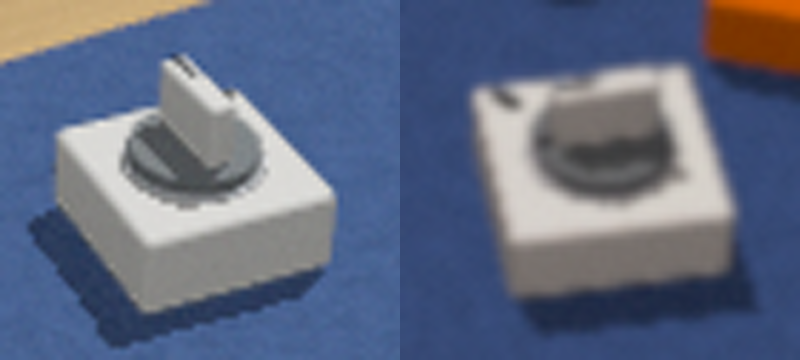

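Call:
step_arm:
  commands:
    - {"tx": 3,"ty": 3.8}
    - {"tx": 3,"ty": 3.8}
    - {"tx": 3,"ty": 3.8}
    - {"tx": 3,"ty": 3.8}
    - {"tx": 3,"ty": 3.8}

```text
schema error: expected keys tx, ty, tz, yaw, gripper
```

Call:
step_arm:
  commands:
    - {"tx": 2,"ty": 4.3}
    - {"tx": 2,"ty": 4.3}
    - {"tx": 2,"ty": 4.3}
    - {"tx": 2,"ty": 4.3}
    - {"tx": 2,"ty": 4.3}

```text
schema error: expected keys tx, ty, tz, yaw, gripper
```

Call:
step_arm:
  commands:
    - {"tx": 1,"ty": 4.3}
    - {"tx": 1,"ty": 4.3}
    - {"tx": 1,"ty": 4.3}
    - {"tx": 1,"ty": 4.3}
    - {"tx": 1,"ty": 4.3}

```text
schema error: expected keys tx, ty, tz, yaw, gripper
```

Call:
step_arm:
  commands:
    - {"tx": 0,"ty": 4.3}
    - {"tx": 0,"ty": 4.3}
    - {"tx": 0,"ty": 4.3}
    - {"tx": 0,"ty": 2}
    - {"tx": 0,"ty": 0}

```text
schema error: expected keys tx, ty, tz, yaw, gripper
```

Call:
step_arm:
  commands:
    - {"tx": 3,"ty": 3.8,"tz": 0,"yaw": 0,"gripper": 0}
    - {"tx": 3,"ty": 3.8,"tz": 0,"yaw": 0,"gripper": 0}
    - {"tx": 3,"ty": 3.8,"tz": 0,"yaw": 0,"gripper": 0}
    - {"tx": 3,"ty": 3.8,"tz": 0,"yaw": 0,"gripper": 0}
    - {"tx": 3,"ty": 3.8,"tz": 0,"yaw": 0,"gripper": 0}

```text
time_s: 0.7
ee_pos: [359.2, -450.4, 231.3]
tool_rot: [3.142, -0.0, 0.314]
ft_force: [1.2, 0.5, 0.5]
gripper_width: 85.6
finger_force: 0.0
```

Call:
step_arm:
  commands:
    - {"tx": 2,"ty": 4.3,"tz": 0,"yaw": 0,"gripper": 0}
    - {"tx": 2,"ty": 4.3,"tz": 0,"yaw": 0,"gripper": 0}
    - {"tx": 2,"ty": 4.3,"tz": 0,"yaw": 0,"gripper": 0}
    - {"tx": 2,"ty": 4.3,"tz": 0,"yaw": 0,"gripper": 0}
    - {"tx": 2,"ty": 4.3,"tz": 0,"yaw": 0,"gripper": 0}

```text
time_s: 1.2
ee_pos: [458.8, -235.2, 231.4]
tool_rot: [3.141, -0.0, 0.314]
ft_force: [1.0, -1.0, 0.3]
gripper_width: 85.3
finger_force: 0.0
```

Call:
step_arm:
  commands:
    - {"tx": 1,"ty": 4.3,"tz": 0,"yaw": 0,"gripper": 0}
    - {"tx": 1,"ty": 4.3,"tz": 0,"yaw": 0,"gripper": 0}
    - {"tx": 1,"ty": 4.3,"tz": 0,"yaw": 0,"gripper": 0}
    - {"tx": 1,"ty": 4.3,"tz": 0,"yaw": 0,"gripper": 0}
    - {"tx": 1,"ty": 4.3,"tz": 0,"yaw": 0,"gripper": 0}

```text
time_s: 1.7
ee_pos: [508.5, -20.3, 231.4]
tool_rot: [3.141, -0.0, 0.314]
ft_force: [1.9, 0.7, -0.8]
gripper_width: 85.4
finger_force: 0.0
```

Call:
step_arm:
  commands:
    - {"tx": 1,"ty": 4.3,"tz": 0,"yaw": 0,"gripper": 0}
    - {"tx": 1,"ty": 4.3,"tz": 0,"yaw": 0,"gripper": 0}
    - {"tx": 1,"ty": 4.3,"tz": 0,"yaw": 0,"gripper": 0}
    - {"tx": 1,"ty": 4.3,"tz": 0,"yaw": 0,"gripper": 0}
    - {"tx": 0,"ty": 2,"tz": 0,"yaw": 0,"gripper": 0}

```text
time_s: 2.2
ee_pos: [548.6, 174.9, 231.0]
tool_rot: [-3.14, -0.001, 0.318]
ft_force: [0.2, -0.2, 0.7]
gripper_width: 85.5
finger_force: 0.0
```

Run:
```python
from bench import sensors,read_camera
import cv2
c=read_camera("wrist");cv2.imwrite("pics/w1.png",c["img"]);o=sensors.observe()
for k in("time_s","joints","ee_pos","tool_rot"):print(o[k])
```

```text
2.25
[-0.27765679  0.42924474 -0.16963421  1.7041786   0.07886523  1.01396516
 -1.72402233]
[547.79873171 177.28584255 230.94823255]
[-3.13811050e+00 -6.61180402e-04  3.20600980e-01]
```

View pics/w1.png

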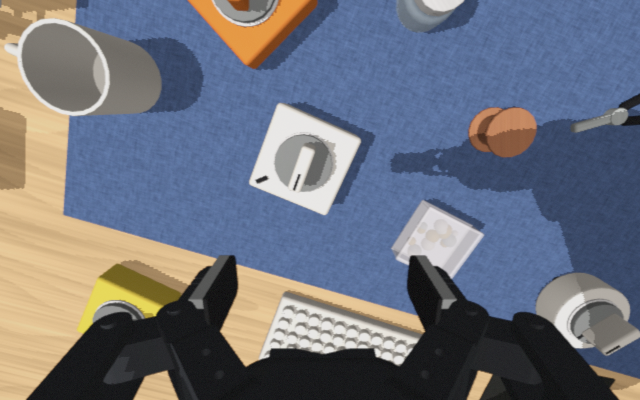

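The square timer is in clear view. Its casing corners are at about (280,103), (361,143), (327,214) and (250,184), the black bar at (262,179), and the pointer line at the lower end of the grip bar, (297,181).

```bash
cat > m.py <<'E'
from bench import sensors,read_camera
import cv2,numpy as np,sys
from h import *
c=read_camera("wrist");img=c["img"];hsv=cv2.cvtColor(img,cv2.COLOR_BGR2HSV)
x0,y0,x1,y1=map(int,sys.argv[1:5])
roi=np.zeros(img.shape[:2],np.uint8);roi[y0:y1,x0:x1]=255
m=((hsv[...,1]<60)&(hsv[...,2]>90)).astype(np.uint8)*255&roi
cn=max(cv2.findContours(m,0,1)[0],key=cv2.contourArea)
fill=np.zeros_like(m);cv2.drawContours(fill,[cv2.convexHull(cn)],-1,255,-1)
q=cv2.boxPoints(cv2.minAreaRect(cn));Q=np.array([ray(c,*p,44) for p in q]);print("quad",Q[:,:2].round(1).tolist(),"centre",Q.mean(0).round(1),"sides",np.linalg.norm(np.diff(Q,axis=0),axis=1).round(1))
e=Q[1]-Q[0];print("casing yaw mod 90",np.degrees(np.arctan2(e[1],e[0]))%90)
fill=cv2.erode(fill,np.ones((5,5)))
dk=((hsv[...,2]<60)).astype(np.uint8)&(fill//255)
n,l,s,ct=cv2.connectedComponentsWithStats(dk)
for i in range(1,n):
    if s[i,4]>6:print("dark",s[i,4],ct[i].round(1),"z47",ray(c,*ct[i],47)[:2].round(1),"z86",ray(c,*ct[i],86)[:2].round(1),"z54",ray(c,*ct[i],54)[:2].round(1))
br=(hsv[...,2]>200).astype(np.uint8)*255
big=cv2.resize(img[y0:y1,x0:x1],None,fx=4,fy=4,interpolation=cv2.INTER_CUBIC);cv2.imwrite(sys.argv[5],big)
o=sensors.observe();print(o["time_s"],o["ee_pos"],o["tool_rot"],o["joints"][6])
E
python3 m.py 235 95 375 225 pics/w2.png
```

```text
quad [[515.0, 259.5], [614.8, 246.9], [609.2, 147.7], [505.1, 151.5]] centre [561.  201.4  44. ] sides [100.5  99.4 104.1]
casing yaw mod 90 82.82036894237872
dark 24 [263.8 178.8] z47 [526.7 241.5] z86 [538.2 236.8] z54 [528.7 240.7]
2.3 [547.74798976 174.33701537 230.86708588] [-3.13958086e+00  1.32108427e-04  3.19419243e-01] -1.7211116605272083
```

View pics/w2.png

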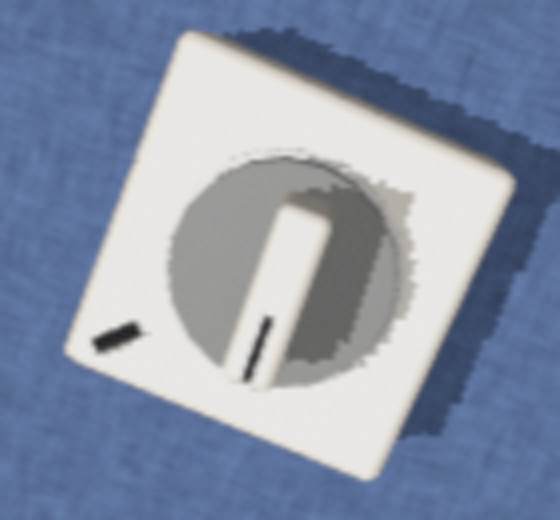

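The crop (4x, origin 235,95) shows the disc centred at (284,271). The pointer line runs from (268,318) to (248,380), and the black bar is at (117,337).

Run:
```python
from bench import read_camera
from h import *
c=read_camera("wrist")
f=lambda u,v,z:ray(c,235+u/4,95+v/4,z)[:2]
d=f(284,271,54);mk=f(117,337,47)
a=lambda v:np.degrees(np.arctan2(v[1],v[0]))
p=f(248,380,86)-f(268,318,86);e=f(228,362,86)-f(280,210,86)
top=(f(280,205,86)+f(330,222,86)+f(228,362,86)+f(270,385,86))/4
print("disc",d,"bartop",top,"mark",mk,np.linalg.norm(mk-d),"angles mark",a(mk-d),"ptr",a(p),a(e), a(f(248,382,86)-d),"len",np.linalg.norm(e))
print("edges",a(f(375,480,44)-f(68,352,44)),a(f(185,32,44)-f(68,352,44)),a(f(515,182,44)-f(375,480,44)))
```

```text
disc [560.81224686 198.15131348] bartop [560.67017692 198.2441061 ] mark [526.38449999 237.67752893] 52.41747286750044 angles mark 131.05620533519166 ptr 179.65836780550836 178.35042882450068 179.17780906162955 len 40.56421229173813
edges -95.62190871891647 -4.893615797633001 -5.145111439210112
```

Call:
step_arm:
  commands:
    - {"tx": 1.2,"ty": 2.3,"tz": 0,"yaw": 0.14,"gripper": 0}
    - {"tx": 0,"ty": 0,"tz": 0,"yaw": 0.14,"gripper": 0}
    - {"tx": 0,"ty": 0,"tz": 0,"yaw": 0.14,"gripper": 0}
    - {"tx": 0,"ty": 0,"tz": 0,"yaw": 0.14,"gripper": 0}
    - {"tx": 0,"ty": 0,"tz": 0,"yaw": 0.14,"gripper": 0}

```text
time_s: 2.85
ee_pos: [560.5, 190.9, 231.2]
tool_rot: [3.141, 0.001, 1.017]
ft_force: [0.5, -0.8, -0.5]
gripper_width: 85.1
finger_force: 0.0
```

Call:
step_arm:
  commands:
    - {"tx": 0,"ty": 0,"tz": 0,"yaw": 0.14,"gripper": 0}
    - {"tx": 0,"ty": 0,"tz": 0,"yaw": 0.14,"gripper": 0}
    - {"tx": 0,"ty": 0,"tz": 0,"yaw": 0.14,"gripper": 0}
    - {"tx": 0,"ty": 0,"tz": 0,"yaw": 0.14,"gripper": 0}
    - {"tx": 0,"ty": 0,"tz": 0,"yaw": 0.14,"gripper": 0}

```text
time_s: 3.35
ee_pos: [560.6, 190.8, 231.2]
tool_rot: [-3.141, 0.001, 1.717]
ft_force: [-0.1, -0.9, 0.0]
gripper_width: 85.7
finger_force: 0.0
```

Call:
step_arm:
  commands:
    - {"tx": 0,"ty": 0,"tz": 0,"yaw": 0.14,"gripper": 0}
    - {"tx": 0,"ty": 0,"tz": 0,"yaw": 0.14,"gripper": 0}
    - {"tx": 0,"ty": 0,"tz": 0,"yaw": 0.14,"gripper": 0}
    - {"tx": 0,"ty": 0,"tz": 0,"yaw": 0.14,"gripper": 0}
    - {"tx": 0,"ty": 0,"tz": 0,"yaw": 0.14,"gripper": 0}

```text
time_s: 3.85
ee_pos: [560.6, 190.8, 231.2]
tool_rot: [-3.14, 0.001, 2.417]
ft_force: [0.3, -1.0, -0.8]
gripper_width: 85.4
finger_force: 0.0
```

Call:
step_arm:
  commands:
    - {"tx": 0,"ty": 0,"tz": -2,"yaw": 0.14,"gripper": 0}
    - {"tx": 0,"ty": 0,"tz": -2,"yaw": 0.14,"gripper": 0}
    - {"tx": 0,"ty": 0,"tz": -2,"yaw": 0.14,"gripper": 0}
    - {"tx": 0,"ty": 0,"tz": -1,"yaw": 0.14,"gripper": 0}
    - {"tx": 0,"ty": 0,"tz": 0,"yaw": 0.14,"gripper": 0}

```text
time_s: 4.35
ee_pos: [559.9, 190.1, 159.4]
tool_rot: [-3.139, -0.002, 3.118]
ft_force: [-0.0, 0.1, -0.2]
gripper_width: 85.5
finger_force: 0.0
```

Call:
step_arm:
  commands:
    - {"tx": 0,"ty": 0,"tz": 0,"yaw": 0,"gripper": 0.4}
    - {"tx": 0,"ty": 0,"tz": 0,"yaw": 0,"gripper": 0.4}
    - {"tx": 0,"ty": 0,"tz": 0,"yaw": 0,"gripper": 0.4}
    - {"tx": 0,"ty": 0,"tz": 0,"yaw": 0,"gripper": 0.4}
    - {"tx": 0,"ty": 0,"tz": 0,"yaw": 0,"gripper": 0.4}

```text
time_s: 4.85
ee_pos: [560.4, 192.9, 161.6]
tool_rot: [-3.141, 0.001, 3.113]
ft_force: [-0.3, -0.4, -0.4]
gripper_width: 51.3
finger_force: 0.0
```

Run:
```python
from bench import sensors,read_camera
import cv2
c=read_camera("wrist");cv2.imwrite("pics/w3.png",c["img"]);o=sensors.observe()
for k in("time_s","joints","ee_pos","tool_rot"):print(o[k])
```

```text
4.9
[ 0.11271481  0.63668659 -0.85284015  1.734045    0.55087906  1.02775186
  0.60375499]
[560.41293381 193.02797156 161.5267969 ]
[-3.14146643e+00  4.93965316e-04  3.11312104e+00]
```

View pics/w3.png

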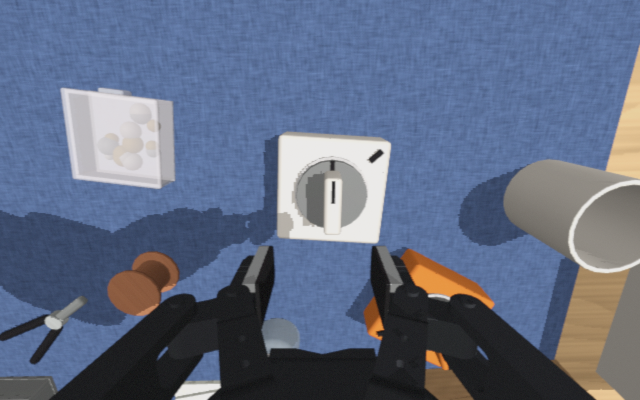

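The pointer's tick is at (332,165), its bar runs from (333,180) to (333,234), the disc centre is near (331,192) and the casing's black bar is at (376,156).

Run:
```python
from bench import read_camera,sensors
from h import *
c=read_camera("wrist");img=c["img"]
import cv2
a=lambda v:np.degrees(np.arctan2(v[1],v[0]))
f=lambda u,v,z:ray(c,u,v,z)[:2]
g=img.max(2); hsv=cv2.cvtColor(img,cv2.COLOR_BGR2HSV)
def com(b,t):
    x0,y0,x1,y1=b;ys,xs=np.nonzero(g[y0:y1,x0:x1]<t);return xs.mean()+x0,ys.mean()+y0,len(xs)
mk=com((364,145,388,166),70);pl=com((328,180,338,205),70);tk=com((327,158,338,172),70);print(mk,pl,tk)
# casing quad: top face corners from mask
m=((hsv[...,1]<50)&(g>150)).astype(np.uint8);R=np.zeros_like(m);R[120:250,265:400]=1
cn=max(cv2.findContours(m*R,0,1)[0],key=cv2.contourArea);h=cv2.convexHull(cn)
q=cv2.approxPolyDP(h,8,True)[:,0];print(q.tolist(),[f(*p,44).round(1).tolist() for p in q])
d=f(331,192,54);M=f(*mk[:2],47);P=f(*pl[:2],86);K=f(*tk[:2],54)
ax=np.array([560.7,198.2])
print("disc",d,"mark",M,"line",P,"tick",K,a(M-d),a(K-d),a(P-d), "from ax",a(M-ax),a(K-ax),np.linalg.norm(K-d),np.linalg.norm(P-d))
print("bar ends",f(333,180,86),f(333,234,86))
print(sensors.observe()["ee_pos"],sensors.observe()["tool_rot"])
```

```text
(np.float64(375.2931034482759), np.float64(155.79310344827587), 58) (np.float64(332.84), np.float64(193.36), 25) (np.float64(332.0), np.float64(165.0), 27)
[[280, 135], [390, 143], [376, 243], [277, 235]] [[505.8, 158.7], [515.5, 254.4], [611.7, 244.8], [600.3, 148.9]]
disc [555.62925163 201.67466245] mark [525.79143842 241.27332284] line [547.36955401 202.32966118] tick [531.4626686  203.01389741] 126.99823017145043 176.8280949834261 175.4659005441604 from ax 129.0228667498693 170.6501937608004 24.20366264642288 8.285627798884757
bar ends [536.74769932 202.64161007] [581.69118147 201.8454951 ]
[560.36292953 193.03593731 161.45082737] [-3.14148143e+00  3.13092709e-04  3.11336929e+00]
```

Call:
step_arm:
  commands:
    - {"tx": 0,"ty": 0.7,"tz": -2.5,"yaw": 0.011,"gripper": 0.4}
    - {"tx": 0,"ty": 0,"tz": -2.5,"yaw": 0,"gripper": 0.4}
    - {"tx": 0,"ty": 0,"tz": -2.5,"yaw": 0,"gripper": 0.4}
    - {"tx": 0,"ty": 0,"tz": -2,"yaw": 0,"gripper": 0.4}
    - {"tx": 0,"ty": 0,"tz": -0.4,"yaw": 0,"gripper": 0.4}

```text
time_s: 5.45
ee_pos: [559.2, 199.3, 60.2]
tool_rot: [-3.14, -0.003, 3.125]
ft_force: [0.5, -1.0, 0.2]
gripper_width: 51.5
finger_force: 0.0
```

Call:
step_arm:
  commands:
    - {"tx": 0,"ty": 0,"tz": 0,"yaw": 0,"gripper": 0.6}
    - {"tx": 0,"ty": 0,"tz": 0,"yaw": 0,"gripper": 0.7}
    - {"tx": 0,"ty": 0,"tz": 0,"yaw": 0,"gripper": 0.7}
    - {"tx": 0,"ty": 0,"tz": 0,"yaw": 0,"gripper": 0.7}
    - {"tx": 0,"ty": 0,"tz": 0,"yaw": 0,"gripper": 0.7}

```text
time_s: 5.95
ee_pos: [560.6, 200.0, 62.9]
tool_rot: [3.141, 0.001, 3.125]
ft_force: [-1.1, -1.1, 0.3]
gripper_width: 25.5
finger_force: 0.0
```

Run:
```python
from bench import sensors,read_camera
import cv2
c=read_camera("wrist");cv2.imwrite("pics/w4.png",c["img"]);o=sensors.observe()
for k in("time_s","joints","ee_pos","tool_rot","ft_force","gripper_width"):print(o[k])
```

```text
6.0
[ 0.04611838  0.75174168 -0.76799862  1.82066952  0.68092173  0.85415836
  0.4967818 ]
[560.54333935 199.94930198  62.69791888]
[3.14153584e+00 5.89085543e-04 3.12464817e+00]
[-0.01584622 -0.72413486 -0.94216736]
25.92590185769346
```

View pics/w4.png

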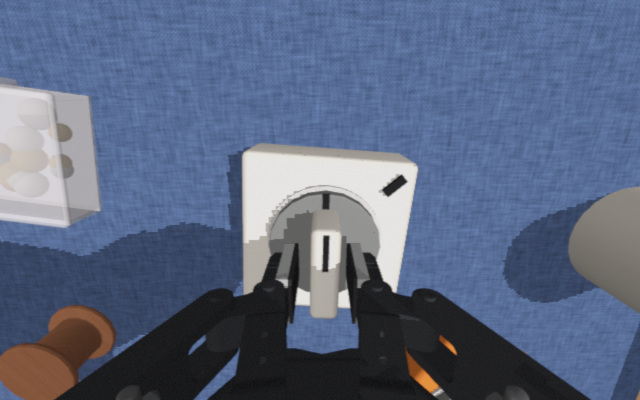

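The bar at u≈325 sits between pads at u≈291 and 353, so it is about 1 mm off centre and parallel to them. I'll correct that and close.

Call:
step_arm:
  commands:
    - {"tx": 0,"ty": 0.1,"tz": -0.1,"yaw": 0,"gripper": 0.8}
    - {"tx": 0,"ty": 0,"tz": 0,"yaw": 0,"gripper": 1}
    - {"tx": 0,"ty": 0,"tz": 0,"yaw": 0,"gripper": 1}
    - {"tx": 0,"ty": 0,"tz": 0,"yaw": 0,"gripper": 1}
    - {"tx": 0,"ty": 0,"tz": 0,"yaw": 0,"gripper": 1}

```text
time_s: 6.5
ee_pos: [560.5, 201.2, 61.5]
tool_rot: [3.141, 0.0, 3.125]
ft_force: [-0.6, 1.5, 4.4]
gripper_width: 12.9
finger_force: 58.5
```

Call:
step_arm:
  commands:
    - {"tx": 0,"ty": 0,"tz": -0.1,"yaw": 0,"gripper": 1}
    - {"tx": 0,"ty": 0,"tz": -0.1,"yaw": 0,"gripper": 1}
    - {"tx": 0,"ty": 0,"tz": 0,"yaw": 0,"gripper": 1}
    - {"tx": 0,"ty": 0,"tz": 0,"yaw": 0,"gripper": 1}
    - {"tx": 0,"ty": 0,"tz": 0,"yaw": 0,"gripper": 1}

```text
time_s: 7.0
ee_pos: [560.6, 201.2, 61.3]
tool_rot: [-3.141, 0.002, 3.125]
ft_force: [-5.3, -3.2, 24.0]
gripper_width: 13.0
finger_force: 61.7
```

Call:
step_arm:
  commands:
    - {"tx": 0,"ty": 0,"tz": 0,"yaw": -0.06,"gripper": 1}
    - {"tx": 0,"ty": 0,"tz": 0,"yaw": -0.06,"gripper": 1}
    - {"tx": 0,"ty": 0,"tz": 0,"yaw": -0.06,"gripper": 1}
    - {"tx": 0,"ty": 0,"tz": 0,"yaw": -0.06,"gripper": 1}
    - {"tx": 0,"ty": 0,"tz": 0,"yaw": -0.06,"gripper": 1}

```text
time_s: 7.5
ee_pos: [560.5, 200.8, 61.3]
tool_rot: [-3.141, 0.002, 2.823]
ft_force: [-6.5, -5.4, 26.0]
gripper_width: 12.9
finger_force: 61.6
```

Run:
```python
from bench import sensors,read_camera
import cv2
c=read_camera("scene");cv2.imwrite("pics/s2.png",c["img"]);o=sensors.observe()
for k in("ee_pos","tool_rot","ft_force","wrist_torque","gripper_width"):print(o[k])
```

```text
[560.53117998 200.70507032  61.2523107 ]
[-3.14097673e+00  2.02808659e-03  2.81893265e+00]
[-5.71896051 -4.73405202 24.39985733]
[-0.9080276   1.3456247   0.12253949]
12.672704602132136
```

Run:
```python
from bench import sensors,read_camera
import cv2
c=read_camera("wrist");cv2.imwrite("pics/w5.png",c["img"][100:340,180:500])
```

```text
(no output)
```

View pics/w5.png

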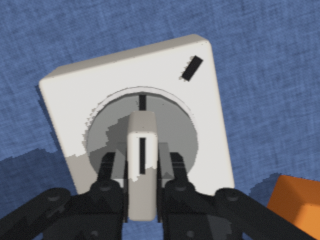

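The casing has turned about 17° relative to the gripper, so it is staying put and the dial is turning. I'll continue.

Call:
step_arm:
  commands:
    - {"tx": 0,"ty": 0,"tz": 0,"yaw": -0.06,"gripper": 1}
    - {"tx": 0,"ty": 0,"tz": 0,"yaw": -0.06,"gripper": 1}
    - {"tx": 0,"ty": 0,"tz": 0,"yaw": -0.06,"gripper": 1}
    - {"tx": 0,"ty": 0,"tz": 0,"yaw": -0.06,"gripper": 1}
    - {"tx": 0,"ty": 0,"tz": 0,"yaw": -0.06,"gripper": 1}

```text
time_s: 8.1
ee_pos: [560.3, 200.3, 61.2]
tool_rot: [-3.141, 0.002, 2.523]
ft_force: [-8.6, -6.1, 27.1]
gripper_width: 12.8
finger_force: 61.8
```

Call:
step_arm:
  commands:
    - {"tx": 0,"ty": 0,"tz": 0,"yaw": -0.06,"gripper": 1}
    - {"tx": 0,"ty": 0,"tz": 0,"yaw": -0.06,"gripper": 1}
    - {"tx": 0,"ty": 0,"tz": 0,"yaw": -0.06,"gripper": 1}
    - {"tx": 0,"ty": 0,"tz": 0,"yaw": -0.06,"gripper": 1}
    - {"tx": 0,"ty": 0,"tz": 0,"yaw": 0,"gripper": 1}

```text
time_s: 8.6
ee_pos: [560.0, 200.0, 61.2]
tool_rot: [-3.141, 0.002, 2.283]
ft_force: [-8.1, -6.7, 27.9]
gripper_width: 13.0
finger_force: 62.1
```

Run:
```python
from bench import sensors,read_camera
import cv2
c=read_camera("wrist");cv2.imwrite("pics/w6.png",cv2.resize(c["img"][100:340,180:500],None,fx=2,fy=2,interpolation=cv2.INTER_CUBIC))
o=sensors.observe()
for k in("time_s","ee_pos","tool_rot","ft_force","wrist_torque"):print(o[k])
```

```text
8.65
[560.04739129 200.00178816  61.24482736]
[-3.14061063e+00  2.23930870e-03  2.28385236e+00]
[-8.1163427  -6.15337644 28.18309448]
[-1.3447215   1.83386141 -0.19038522]
```

View pics/w6.png

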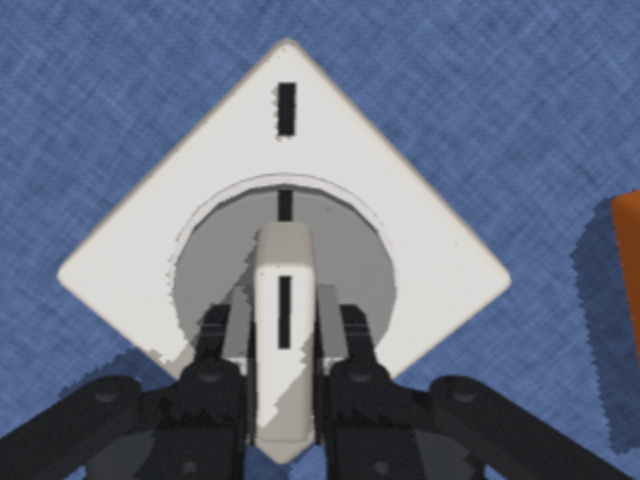

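The pointer line (285,312), tick (285,207) and casing bar (287,110) are nearly aligned in this 2x crop. I'll get the residual as a number.

```bash
cat > r.py <<'E'
from bench import read_camera,sensors
from h import *
import cv2
c=read_camera("wrist");g=c["img"].max(2)
a=lambda v:np.degrees(np.arctan2(v[1],v[0]))
def com(b,z):
    x0,y0,x1,y1=[int(round(v/2)) for v in b];x0+=180;x1+=180;y0+=100;y1+=100
    w=np.clip(150.-g[y0:y1,x0:x1],0,110);w[w<40]=0
    ys,xs=np.mgrid[y0:y1,x0:x1];P=(xs*w).sum()/w.sum(),(ys*w).sum()/w.sum()
    pts=np.array([xs[w>60],ys[w>60]]).T.astype(np.float32)
    l=cv2.fitLine(pts,2,0,.01,.01).ravel()
    A,B=ray(c,*(l[2:]-8*l[:2]),z)[:2],ray(c,*(l[2:]+8*l[:2]),z)[:2]
    return ray(c,*P,z)[:2],a(A-B)%180
M,am=com((272,78,302,140),47);K,ak=com((274,194,296,220),54);L,al=com((272,270,298,354),86)
print(M,am,K,ak,L,al)
ax=sensors.observe()["ee_pos"][:2]
print("axis->mark",a(M-ax),"axis->tick",a(K-ax),"tick->mark",a(M-K),"|",np.linalg.norm(M-ax),np.linalg.norm(K-ax),np.linalg.norm(M-K))
f=lambda u,v:ray(c,180+u/2,100+v/2,44)[:2]
T,Lc,Rc=f(288,40),f(60,276),f(510,281)
print("casing diag angle (mark dir):",a(T-(Lc+Rc)/2),a(Rc-Lc)-90 ,"edges",a(T-Lc),a(T-Rc),"ctr",(Lc+Rc)/2)
o=sensors.observe();print("yaw deg",np.degrees(o["tool_rot"][2]),o["ft_force"],o["gripper_width"])
E
python3 r.py
```

```text
[525.61108051 241.72527745] 129.3206553980348 [541.84787138 222.5337049 ] 130.8137757485318 [551.02859889 211.58123834] 130.81377574853173
axis->mark 129.55064146511435 axis->tick 128.95831404543458 tick->mark 130.23247474433046 | 54.07239544020395 28.93710932668877 25.13861242359569
casing diag angle (mark dir): 130.2687031441699 -49.879066106968516 edges 85.86670219114737 174.52639126920394 ctr [559.13208059 202.86498599]
yaw deg 130.87031489481703 [-8.44028604 -6.71144686 27.72799773] 12.772020559952805
```

Call:
step_arm:
  commands:
    - {"tx": 0,"ty": 0,"tz": 0,"yaw": -0.015,"gripper": 1}
    - {"tx": 0,"ty": 0,"tz": 0,"yaw": 0,"gripper": 1}
    - {"tx": 0,"ty": 0,"tz": 0,"yaw": 0,"gripper": 1}
    - {"tx": 0,"ty": 0,"tz": 0,"yaw": 0,"gripper": 1}
    - {"tx": 0,"ty": 0,"tz": 0,"yaw": 0,"gripper": 1}

```text
time_s: 9.2
ee_pos: [560.1, 200.0, 61.3]
tool_rot: [-3.141, 0.002, 2.27]
ft_force: [-7.5, -5.9, 28.5]
gripper_width: 13.0
finger_force: 62.1
```

```bash
python3 r.py
```

```text
[525.71953449 241.67636678] 129.7298402369052 [542.07464336 222.69018184] 130.00143264096639 [550.9749693 211.7767252] 129.91095742379255
axis->mark 129.46709631767925 axis->tick 128.36258008405258 tick->mark 130.74231858230064 | 53.979245547821584 28.931601716554876 25.059225936530474
casing diag angle (mark dir): 129.45724932080404 -50.692507317785854 edges 85.05409366420048 173.71415028779788 ctr [559.14663038 202.87618172]
yaw deg 130.04470629698056 [-7.8463303  -5.91346207 27.94527534] 12.87319208468181
```

The pointer is at 130.0° and the bar at about 129.5–130°, so they are aligned. I'll ease the press, then open and lift.

Call:
step_arm:
  commands:
    - {"tx": 0,"ty": 0,"tz": 0.1,"yaw": 0,"gripper": 1}
    - {"tx": 0,"ty": 0,"tz": 0.06,"yaw": 0,"gripper": 1}
    - {"tx": 0,"ty": 0,"tz": 0,"yaw": 0,"gripper": 0.8}
    - {"tx": 0,"ty": 0,"tz": 0,"yaw": 0,"gripper": 0.6}
    - {"tx": 0,"ty": 0,"tz": 0,"yaw": 0,"gripper": 0.5}

```text
time_s: 9.75
ee_pos: [560.3, 201.0, 60.6]
tool_rot: [-3.141, -0.0, 2.27]
ft_force: [-0.9, -0.1, 0.3]
gripper_width: 42.5
finger_force: 0.0
```

Call:
step_arm:
  commands:
    - {"tx": 0,"ty": 0,"tz": 0,"yaw": 0,"gripper": 0.5}
    - {"tx": 0,"ty": 0,"tz": 0.5,"yaw": 0,"gripper": 0.5}
    - {"tx": 0,"ty": 0,"tz": 2,"yaw": 0,"gripper": 0.5}
    - {"tx": 0,"ty": 0,"tz": 4,"yaw": 0,"gripper": 0.5}
    - {"tx": 0,"ty": 0,"tz": 4,"yaw": 0,"gripper": 0.5}

```text
time_s: 10.25
ee_pos: [559.8, 200.9, 166.9]
tool_rot: [-3.14, -0.001, 2.27]
ft_force: [0.4, 0.5, 0.4]
gripper_width: 43.0
finger_force: 0.0
```

Run:
```python
from bench import sensors,read_camera
import cv2
c=read_camera("wrist");cv2.imwrite("pics/w7.png",cv2.resize(c["img"][80:280,190:470],None,fx=2.8,fy=2.8,interpolation=cv2.INTER_CUBIC))
o=sensors.observe()
for k in("time_s","ee_pos","tool_rot","ft_force"):print(o[k])
```

```text
10.3
[562.46737982 202.88881823 173.85108189]
[3.13404463e+00 1.83840443e-03 2.27020287e+00]
[1.8117814  1.66219847 4.76053238]
```

View pics/w7.png

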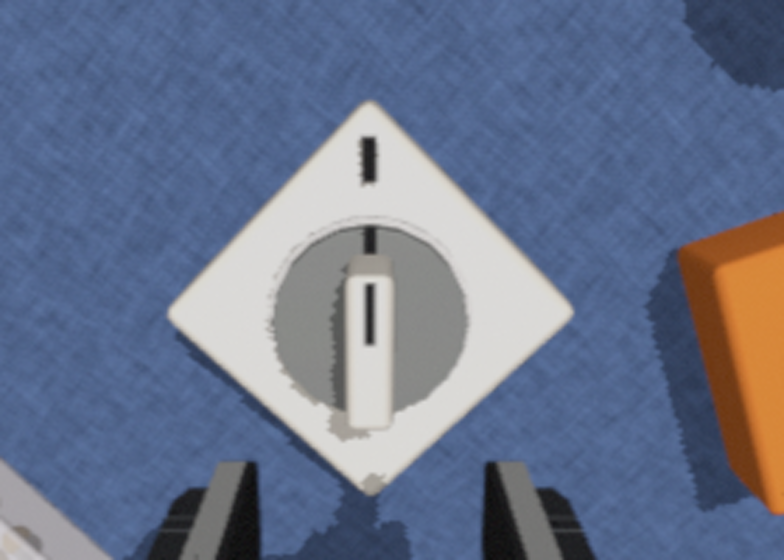

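The pointer line (370,313), tick (370,240) and casing bar (369,160) all line up, and the gripper is clear. I'm handing the job in.

```bash
python3 -c "
from bench import manip
print(manip.sign_off())"
```

```text
the job is handed in; nothing more can be done
None
```

I turned the square timer's dial clockwise about 49° while pressing down, so its pointer now lines up with the black bar to within about 1°. The casing stayed where it was, the round timer wasn't touched, and the job was handed in at about 10 s.

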